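# Load the last gas meter into the packed test cradle and swing the retaining bar shut

### The job

Take the white and green gas meter that lies loose on the bench, set it flat on the front apron of the test cradle and slide it, dark sensor end first, into the one free place in the row (marked by the yellow strip) until it is fully home against the back stop and flush with its neighbours. Do not shift the four meters that are already in. Then swing the retaining bar with the red grip over its top towards you, so that it drops fully shut in front of the row.

Things in the scene. Friction and masses are not known exactly. Their poses are not given: they have to be found in the camera images.
- new_meter: the loose gas meter to load: white case, green band, 120 mm long (x), 46 wide (y), 36 high (z), edges rounded 4 mm, about 0.25 kg. Origin at the centre of its underside. +x points to the dark sensor end, which goes in first; display up. Starts flat on the bench, left of the cradle, sensor end roughly away from the robot.
- new_nose (a point): point on new_meter at the centre of its sensor-end face: 60 mm along +x from its origin and 18 mm above its underside
- empty_place: the free place, marked by a thin yellow strip on the cradle's floor (8 mm above the bench). Origin on that floor where the centre of the loaded meter's underside belongs; +x points into the place, +y left. The stop face is 61 mm along +x (0 to 1 mm of play when home); the neighbours' fronts are 60 mm along -x. The gap is 50 mm wide. The flat apron in front reaches to 190 mm along -x.
- cradle: the fixed test cradle: grey floor plate 8 mm thick, 300 mm wide (y), from -190 to +80 mm in x, with aluminium back stop and side walls 30 mm above the plate (walls' inner faces at y +-121 mm; hinge cheeks 60 mm above the bench). Five places 48 mm apart along y, centred on y = 0, meters along x. Origin on the bench under the middle place's centre; +x away from the robot.
- meter1: one of four identical gas meters already lying in the cradle, the same size and axes as new_meter (120 x 46 x 36 mm, origin centre of the underside), loose, each 0.3 kg. Sensor end against the back stop, 2 mm of air to the next meter. Not to be shifted.
- meter2: one of four identical gas meters already lying in the cradle, the same size and axes as new_meter (120 x 46 x 36 mm, origin centre of the underside), loose, each 0.3 kg. Sensor end against the back stop, 2 mm of air to the next meter. Not to be shifted.
- meter3: one of four identical gas meters already lying in the cradle, the same size and axes as new_meter (120 x 46 x 36 mm, origin centre of the underside), loose, each 0.3 kg. Sensor end against the back stop, 2 mm of air to the next meter. Not to be shifted.
- meter4: one of four identical gas meters already lying in the cradle, the same size and axes as new_meter (120 x 46 x 36 mm, origin centre of the underside), loose, each 0.3 kg. Sensor end against the back stop, 2 mm of air to the next meter. Not to be shifted.
- bail (a joint): angle of the retaining bar: 0 = shut (bar in front of the row, 30 mm above the bench, 6 mm of air before the meters' fronts), 2.25 = thrown back on its stop, where it starts and rests by its weight. Dead point (bar above the hinge) at 1.80 rad; below that it falls shut by itself, damped, in 1 to 2 s. A push of 1 to 4 N moves it (0.25 kg). A meter standing out over 6 mm blocks it.
- bail_grip (a point): centre of the bar's red grip (16 mm thick, 100 mm long along the cradle's y, in the middle of a 284 mm bar with an arm at each end). Moves on an arc of radius 86 mm about the hinge line; thrown back it stands about 128 mm above the bench, with about 75 mm of free air under it and free space behind it.
- bail_hinge (a point): middle of the hinge line of the bar, which runs along the cradle's y: 10 mm along the cradle's +x from its origin, 50 mm above the bench
Not all that is in view belongs to the job. What is shaped like the new_meter but orange is not meant.

How it is judged:
By the outcome, as a careful person would: the job done as asked, in the order asked, and still so for the second after the job is handed in, with the robot touching nothing.
It also fails if it takes over 64 s, if anything falls off the work surface, if the arm or the gripper's body presses on something with over 40 N, if the wrist force passes 120 N, or if a joint passes its speed limit or range.

### The arm

A 6-joint arm with a two-finger parallel gripper is mounted at the origin on the work surface. World frame = base frame: x ahead of the robot, y to its left, z up, the work surface at z = 0. Lengths are in m, angles in rad, forces in N, time in s.
With the tool pointing down it reaches from about 0.225 to 0.725 m from the base axis. Payload 3.1 kg.
Tool frame: the origin (TCP) lies midway between the tips of the shut fingers; the grasp point (between the pads) lies 19 mm behind it (ctrl.grasp_offset is the distance from the TCP to the grasp point, in m); z points along the fingers, y is the line along which they close (so a half turn about z gives the same grasp; the last joint's range is limited). The gripper opens to 85 mm and grips with 20 to 120 N. Pads are 22 mm wide; open, the fingers measure 114 mm over their backs; the gripper's body (76 mm by 85 mm) begins 54 mm behind the grasp point. The pads swing forward as they close: fully open they stand 13 mm farther back than shut.
Start: joints at [-1.384, 0.048, 0.099, 1.622, 0, 1.443], TCP at [0.163, -0.499, 0.231] pointing down, gripper open.
Joint ranges: [-2.91, 2.91], [-0.99, 1.94], [-1.21, 1.42], [-2.12, 2.29], [-1.49, 1.47], [-3.14, 3.14]. Speed limits (rad/s): [2.79, 2.79, 3.14, 3.14, 3.14, 3.14].

### API

Orientations are given as a unit quaternion [x, y, z, w].
In Python, from workcell import telemetry, cams, order, models, ctrl gives the robot as it stands.
- The arm moves only by the tool drive_tool, never from a script. Its argument "plan" is a list that holds one entry, the list of rows, each a list of 7 numbers: the shift along the tool's x, y, z in cm, then the turn, a rotation vector about the tool's x, y, z in rad, then the finger opening in cm, from 0 to 8.54. A call has 1 to 5 rows; each row shifts and turns the commanded pose from where the row before left it, along the tool's axes as they then stand; what a row does not reach is not made up. A row lasts 1/10 s, in which the tool goes at most 50 mm and 8.59 degrees, less where a joint would pass 70% of its speed; a pose out of reach is approached as far as the arm can. A call with a gripper value outside its range is refused whole. The fingers move at their own pace and stop on an object; "force" is the grip in N (left out, the last holds). Time passes only in rows, so rows that do not move let the fingers close. It gives the time, the measured TCP pose, the force, the opening and the grip force at its end, in the units of the state.
- telemetry.get_state(): the state, without advancing time (a new reading comes with each control period).
- cams.get_image(name): name is "scene" or "top"; returns a dict with "pixels" (400x640x3 uint8, red, green, blue), "fx", "fy", "cx", "cy" (pixels), "rvec" (rotation vector, rad) and "tvec" (3), from world to camera coordinates, as OpenCV has them. Camera axes: x right, y down, z forward; pixel columns grow to the right and rows downward; lengths in m; the calibration is good to about 2 mm. A picture is of the moment at which its call begins. There is no depth.
- order.job_done(): hands the job in; it is judged then, once.
Trained networks look in a picture, given as the dict that the camera call returned (one of the last four; its "shot" number tells which), for a name from the list of things; names that differ only in an ending like _2 or _b are one class to them, and where a whole thing is asked for, a point or a joint stands for the part that bears it (a point fixed in the world has none). Each returns a list of dicts, best first, with "conf" (0 to 1); they miss things now and then, are a little off and sometimes report something else, mostly with a low value. They report only what shows in the picture. A call takes as long as a camera call. They do not tell look-alikes from the thing itself.
- models.recognise(picture, name): "uv" ([column, row] in pixels, amid what is visible of it).
- models.cut_out(picture, name): "mask" (400x640 bool, what is visible of it) and "uv" ([column, row] in pixels, amid what is visible of it).
- models.landmark_of(picture, name): "uv" ([column, row] in pixels: a listed point, or the origin of a listed thing).
The state is a dict: "clock": time; "q": joint angles; "joint_vel": joint speeds; "joint_torque": joint torques, N m; "ee_pos": TCP position; "tool_rot": TCP orientation; "ft_force": force on the tool from outside, world axes, zero at the start; "moment": the same for the moment, N m; "width": finger opening in m; "gripper_force": force on a finger pad.
Only numpy, scipy, OpenCV 4.12 (cv2) and the standard library are available. Lean on these libraries where they do the work, as an engineer would, in place of code of your own. Each camera call takes 0.05 s, during which the arm holds its last target. There are 200 camera calls.

## Working session

There is one attempt and no reset: what is moved stays moved. The work goes in short steps, Python scripts to look and compute and a tool call to move; the robot and the scene stay as the last step left them, time stands still between calls to the robot, and variables do not carry over. Pictures are saved under pics/ and viewed, at most 10 in all, crops included, and the job is handed in when it is done.

Besides the shell and the picture viewer there is one more tool, called after "Request:" as a command line: name --argument value ..., lists and objects as JSON in quotes. drive_tool: Moves the arm, as the interface text tells. Its arguments: {"type":"object","properties":{"plan":{"type":"array"},"force":{"type":"number"}},"required":["plan"]}

```bash
mkdir -p pics; cat > h.py <<'E'
import numpy as np, cv2
from workcell import telemetry, cams, order, models, ctrl
def P(im):
    R=cv2.Rodrigues(np.array(im["rvec"],float))[0]; t=np.array(im["tvec"],float).reshape(3)
    K=np.array([[im["fx"],0,im["cx"]],[0,im["fy"],im["cy"]],[0,0,1]]); return K,R,t
def proj(im,X):
    K,R,t=P(im); c=(np.atleast_2d(X)@R.T+t)@K.T; return c[:,:2]/c[:,2:]
def back(im,uv,z):
    K,R,t=P(im); d=R.T@np.linalg.solve(K,[uv[0],uv[1],1]); o=-R.T@t
    return o+d*(z-o[2])/d[2]
def tri(im1,uv1,im2,uv2):
    A=[np.hstack([P(i)[0]@P(i)[1],(P(i)[0]@P(i)[2])[:,None]]) for i in(im1,im2)]
    X=cv2.triangulatePoints(A[0],A[1],np.array(uv1,float).reshape(2,1),np.array(uv2,float).reshape(2,1))[:,0]; return X[:3]/X[3]
def save(im,n): cv2.imwrite(f"pics/{n}.png",cv2.cvtColor(im["pixels"],cv2.COLOR_RGB2BGR))
E
python3 - <<'E'
from h import *
np.set_printoptions(precision=4,suppress=True)
s=telemetry.get_state(); print(s["clock"],s["ee_pos"],s["tool_rot"],s["width"],ctrl.grasp_offset)
a=cams.get_image("scene");b=cams.get_image("top");save(a,"s0");save(b,"t0")
z={"new_meter":0,"new_nose":.018,"empty_place":.008,"cradle":0,"meter1":.008,"bail_grip":.128,"bail_hinge":.05}
for n in z:
  for i,im in(("s",a),("t",b)):
    for d in models.landmark_of(im,n)[:5]: print(n,i,np.array(d["uv"]).round(1),round(d["conf"],2),back(im,d["uv"],z[n]))
E
```

```text
0.0 [ 0.1624 -0.4986  0.2301] [ 0.9876  0.1567 -0.     -0.0012] 0.0853790613002696 0.0187
new_meter s [351.1 167.4] 0.92 [0.494  0.2491 0.    ]
new_meter s [388.3 221.6] 0.67 [0.6635 0.1346 0.    ]
new_meter t [242.7 228.4] 0.73 [0.5043 0.236  0.    ]
new_meter t [283.6 163.7] 0.67 [0.6639 0.1329 0.    ]
new_nose s [366.1 206.7] 0.93 [0.6041 0.1324 0.018 ]
new_nose s [374.  167.8] 0.91 [0.5544 0.2626 0.018 ]
new_nose t [281.4 179.7] 0.7 [0.6192 0.1373 0.018 ]
new_nose t [229.4 207.4] 0.62 [0.5547 0.2652 0.018 ]
empty_place s [281.7 288.6] 0.86 [ 0.5672 -0.1436  0.008 ]
empty_place t [398.7 193.9] 0.64 [ 0.5761 -0.1483  0.008 ]
cradle s [284.3 292.6] 0.86 [ 0.5736 -0.1447 -0.    ]
cradle t [398.8 194.4] 0.95 [ 0.5762 -0.1498  0.    ]
cradle t [399.8 192. ] 0.58 [ 0.5822 -0.1526  0.    ]
meter1 s [241.4 324.6] 0.82 [ 0.5508 -0.2442  0.008 ]
meter1 s [315.7 262.3] 0.81 [ 0.5887 -0.0551  0.008 ]
meter1 s [298.5 275. ] 0.73 [ 0.5767 -0.0999  0.008 ]
meter1 s [265.6 307.9] 0.61 [ 0.567  -0.1935  0.008 ]
meter1 t [420.4 197.2] 0.98 [ 0.5662 -0.2003  0.008 ]
meter1 t [380.2 191.3] 0.92 [ 0.5841 -0.1036  0.008 ]
meter1 t [439.2 201.7] 0.84 [ 0.5537 -0.2448  0.008 ]
meter1 t [361.3 190.3] 0.68 [ 0.5881 -0.0576  0.008 ]
bail_grip s [295.1 276.2] 0.64 [ 0.6235 -0.1608  0.128 ]
bail_grip t [414.  164.2] 0.88 [ 0.6203 -0.1651  0.128 ]
bail_hinge s [283.5 286. ] 0.8 [ 0.5848 -0.1542  0.05  ]
bail_hinge t [403.2 184.5] 0.73 [ 0.591 -0.153  0.05 ]
```

View pics/t0.png

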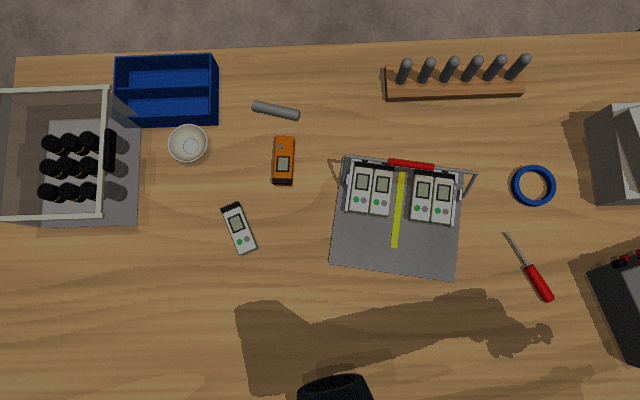

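View pics/s0.png

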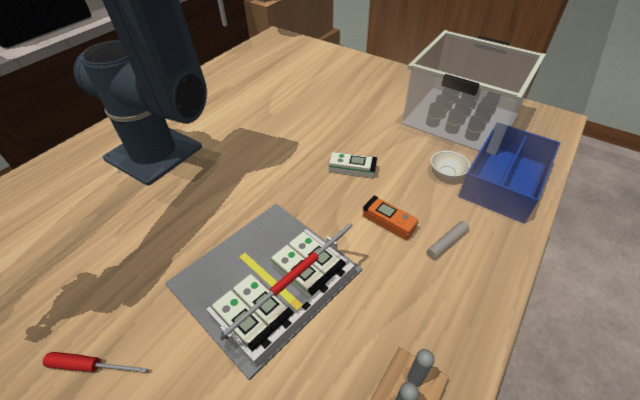

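Top: the loose white meter runs from its dark end (232,207) to (247,250). The orange one at (284,162) is the decoy. The cradle has its yellow strip from about (402,172) to (395,248), and the bar is thrown back with its grip at (411,164). The scene view agrees: loose meter at (353,163), yellow strip at (270,280). Next I fit the poses more precisely.

```bash
cat >> h.py <<'E'
from scipy.optimize import minimize
_s=np.random.default_rng(0).normal(size=(60,3)); _s=.004*_s/np.linalg.norm(_s,axis=1)[:,None]
BOX=np.vstack([np.array([x,y,z])+_s for x in(-.056,.056) for y in(-.019,.019) for z in(.004,.032)])
def boxmask(im,x,y,th,z,S=4):
    c,s=np.cos(th),np.sin(th); X=BOX@np.array([[c,s,0],[-s,c,0],[0,0,1]])+[x,y,z]
    uv=proj(im,X); m=np.zeros((400*S,640*S),np.uint8)
    h=cv2.convexHull(((uv+.5)*S*16).astype(np.int32)); cv2.fillPoly(m,[h],255,shift=4)
    return cv2.resize(m,(640,400),interpolation=cv2.INTER_AREA)/255.
def fit(ims,masks,x0,z):
    f=lambda p:sum(np.abs(boxmask(i,p[0],p[1],p[2],z)-m).sum()/m.sum() for i,m in zip(ims,masks))
    r=minimize(f,x0,method="Nelder-Mead",options=dict(initial_simplex=[x0,[x0[0]+.01,x0[1],x0[2]],[x0[0],x0[1]+.01,x0[2]],[x0[0],x0[1],x0[2]+.15]],maxiter=120)); return r.x,r.fun
def strip(im,z=.008):
    h=cv2.cvtColor(im["pixels"],cv2.COLOR_RGB2HSV); m=cv2.inRange(h,(24,150,90),(34,255,255))
    n,l,st,_=cv2.connectedComponentsWithStats(m); k=1+st[1:,4].argmax()
    ys,xs=np.nonzero(l==k); W=np.array([back(im,(u,v),z)[:2] for u,v in zip(xs,ys)])
    return W
E
python3 - <<'E'
from h import *
np.set_printoptions(precision=4,suppress=True)
a=cams.get_image("scene");b=cams.get_image("top")
def pick(im,n,near):
    return min(models.cut_out(im,n),key=lambda d:np.hypot(*(np.array(d["uv"])-near)))
ma=pick(a,"new_meter",(353,163));mb=pick(b,"new_meter",(239,228)); print(ma["uv"],ma["conf"],mb["uv"],mb["conf"])
M=[ma["mask"].astype(float),mb["mask"].astype(float)]
for I,K in(([a,b],M),([a],M[:1]),([b],M[1:])): print("new",fit(I,K,[.5,.242,.36],0))
for n,im in(("s",a),("t",b)):
    W=strip(im); c=W.mean(0); u,s,v=np.linalg.svd(W-c); d=v[0]*np.sign(v[0,0]); t=(W-c)@d; o=(W-c)@[-d[1],d[0]]
    print("strip",n,len(W),c,np.arctan2(d[1],d[0]),t.min(),t.max(),o.std()*3.46, "y at x=.57",c[1]+(.57-c[0])*d[1]/d[0])
for near,g in(((358,187),(.588,-.0576)),((381,190),(.583,-.1036)),((422,197),(.566,-.2)),((441,200),(.554,-.2448))):
    m=pick(b,"meter1",near); print("m",m["uv"],fit([b],[m["mask"].astype(float)],[g[0],g[1],-.18],.008))
E
```

```text
[352.3, 165.6] 0.69 [239.1, 226.8] 0.91
new (array([0.503 , 0.242 , 0.3584]), np.float64(0.14052678595085002))
new (array([0.4992, 0.2428, 0.3435]), np.float64(0.04854190401950791))
new (array([0.5045, 0.2417, 0.3709]), np.float64(0.03875604195166439))
strip s 272 [ 0.4981 -0.1348] -0.1730279775395791 -0.05353784892721467 0.049907141008048606 0.013333599985866394 y at x=.57 -0.14736805805337327
strip t 500 [ 0.5384 -0.143 ] -0.17404527220915297 -0.09240029604485538 0.0947444996285758 0.01575088192840575 y at x=.57 -0.14853837744967574
m [360.4, 189.5] (array([ 0.5922, -0.0547, -0.187 ]), np.float64(0.05814494057661305))
m [360.4, 189.5] (array([ 0.5923, -0.0547, -0.1865]), np.float64(0.058549844411952164))
m [421.2, 191.4] (array([ 0.569 , -0.197 , -0.1816]), np.float64(0.039899722446056045))
m [441.8, 200.3] (array([ 0.5596, -0.2447, -0.1977]), np.float64(0.12609262883235486))
```

```bash
cat > plan.py <<'E'
import sys
from h import *
from scipy.spatial.transform import Rotation as R
# usage: plan.py x y z yaw(tool x) n  [dir of turn sign]; prints rows to reach the pose (tool down) in n rows
x,y,z,yaw,n=map(float,sys.argv[1:6]); n=int(n); sg=float(sys.argv[6]) if len(sys.argv)>6 else 0
s=telemetry.get_state(); p=np.array(s["ee_pos"]); r=R.from_quat(s["tool_rot"])
print("t",round(s["clock"],2),p.round(4),"yaw",round(np.arctan2(*r.as_matrix()[1::-1,0]),4),"F",np.round(s["ft_force"],1),"w",round(s["width"],4),"gf",s["gripper_force"])
g=R.from_euler("z",yaw)*R.from_euler("x",np.pi); T=np.array([x,y,z])
v=(r.inv()*g).as_rotvec()
if sg and v[2]*sg<0: v=v*(1-2*np.pi/np.linalg.norm(v))
d=(T-p)/n; q=r
for k in range(n):
    w=np.r_[q.inv().apply(d)*100,v/n]; q=q*R.from_rotvec(v/n); print([round(float(c),2) for c in w])
E
python3 plan.py .4645 .228 .15 -2.783 22 -1
```

```text
t 1.2 [ 0.1625 -0.4992  0.2313] yaw 0.3148 F [ 0.6 -0.4 -1. ] w 0.0851 gf 0.0
[2.33, -2.72, 0.37, 0.0, -0.0, -0.14]
[2.7, -2.35, 0.37, 0.0, -0.0, -0.14]
[3.01, -1.94, 0.37, 0.0, -0.0, -0.14]
[3.26, -1.49, 0.37, 0.0, -0.0, -0.14]
[3.44, -1.0, 0.37, 0.0, -0.0, -0.14]
[3.54, -0.49, 0.37, 0.0, -0.0, -0.14]
[3.58, 0.02, 0.37, 0.0, -0.0, -0.14]
[3.54, 0.54, 0.37, 0.0, -0.0, -0.14]
[3.42, 1.04, 0.37, 0.0, -0.0, -0.14]
[3.24, 1.53, 0.37, 0.0, -0.0, -0.14]
[2.98, 1.98, 0.37, 0.0, -0.0, -0.14]
[2.67, 2.39, 0.37, 0.0, -0.0, -0.14]
[2.29, 2.75, 0.37, 0.0, -0.0, -0.14]
[1.87, 3.05, 0.37, 0.0, -0.0, -0.14]
[1.41, 3.29, 0.37, 0.0, -0.0, -0.14]
[0.92, 3.46, 0.37, 0.0, -0.0, -0.14]
[0.42, 3.55, 0.37, 0.0, -0.0, -0.14]
[-0.1, 3.58, 0.37, 0.0, -0.0, -0.14]
[-0.62, 3.53, 0.37, 0.0, -0.0, -0.14]
[-1.12, 3.4, 0.37, 0.0, -0.0, -0.14]
[-1.6, 3.2, 0.37, 0.0, -0.0, -0.14]
[-2.04, 2.94, 0.37, 0.0, -0.0, -0.14]
```

Request:
drive_tool --plan '[[[2.3,-2.7,0.3,0,0,-0.14,8.5],[2.7,-2.3,0.3,0,0,-0.14,8.5],[3.0,-1.9,0.3,0,0,-0.14,8.5],[3.3,-1.5,0.3,0,0,-0.14,8.5],[3.4,-1.0,0.3,0,0,-0.14,8.5]]]'

```text
clock: 1.7
ee_pos: [0.2333, -0.3343, 0.2163]
tool_rot: [0.873, 0.488, 0.0, 0.0]
ft_force: [0.6, 0.6, 0.5]
width: 0.0849
gripper_force: 0.0
```

Request:
drive_tool --plan '[[[3.5,-0.5,0.3,0,0,-0.14,8.5],[3.6,0,0.3,0,0,-0.14,8.5],[3.5,0.5,0.3,0,0,-0.14,8.5],[3.4,1.0,0.3,0,0,-0.14,8.5],[3.2,1.5,0.3,0,0,-0.14,8.5]]]'

```text
clock: 2.2
ee_pos: [0.3059, -0.1723, 0.2014]
tool_rot: [0.652, 0.758, 0.0, 0.001]
ft_force: [0.3, 0.1, 0.0]
width: 0.085
gripper_force: 0.0
```

Request:
drive_tool --plan '[[[3.0,2.0,0.3,0,0,-0.14,8.5],[2.7,2.4,0.3,0,0,-0.14,8.5],[2.3,2.7,0.3,0,0,-0.14,8.5],[1.9,3.0,0.3,0,0,-0.14,8.5],[1.4,3.3,0.3,0,0,-0.14,8.5]]]'

```text
clock: 2.7
ee_pos: [0.3833, -0.0107, 0.1865]
tool_rot: [0.353, 0.936, 0.0, 0.001]
ft_force: [-0.0, 0.5, 0.2]
width: 0.0848
gripper_force: 0.0
```

```bash
python3 plan.py .4645 .228 .1 -2.783 8 -1
```

```text
t 2.7 [ 0.3833 -0.0107  0.1865] yaw 2.4207 F [-0.   0.5  0.2] w 0.0848 gf 0.0
[1.21, 2.91, 1.08, -0.0, 0.0, -0.13]
[0.81, 3.05, 1.08, -0.0, 0.0, -0.13]
[0.39, 3.13, 1.08, -0.0, 0.0, -0.13]
[-0.04, 3.15, 1.08, -0.0, 0.0, -0.13]
[-0.46, 3.12, 1.08, -0.0, 0.0, -0.13]
[-0.88, 3.03, 1.08, -0.0, 0.0, -0.13]
[-1.27, 2.88, 1.08, -0.0, 0.0, -0.13]
[-1.65, 2.68, 1.08, -0.0, 0.0, -0.13]
```

Request:
drive_tool --plan '[[[1.2,2.9,1.1,0,0,-0.13,8.5],[0.8,3.0,1.1,0,0,-0.13,8.5],[0.4,3.1,1.1,0,0,-0.13,8.5],[0,3.2,1.1,0,0,-0.13,8.5],[-0.5,3.1,1.1,0,0,-0.13,8.5]]]'

```text
clock: 3.2
ee_pos: [0.4359, 0.1372, 0.131]
tool_rot: [0.035, 0.999, 0.0, 0.0]
ft_force: [0.3, -1.2, 1.6]
width: 0.0848
gripper_force: 0.0
```

Request:
drive_tool --plan '[[[-0.9,3.0,1.1,0,0,-0.13,8.5],[-1.3,2.9,1.1,0,0,-0.13,8.5],[-1.6,2.7,1.1,0,0,-0.13,8.5],[0,0,0,0,0,0,8.5]]]'

```text
clock: 3.6
ee_pos: [0.4687, 0.2266, 0.0961]
tool_rot: [-0.158, 0.987, 0.0, -0.001]
ft_force: [-0.1, -1.0, -0.4]
width: 0.0849
gripper_force: 0.0
```

```bash
python3 plan.py .4645 .228 .005 -2.783 5
```

```text
t 3.6 [0.4687 0.2266 0.0961] yaw -2.8234 F [-0.1 -1.  -0.4] w 0.0849 gf 0.0
[0.07, 0.05, 1.82, 0.0, -0.0, -0.01]
[0.07, 0.05, 1.82, 0.0, -0.0, -0.01]
[0.07, 0.05, 1.82, 0.0, -0.0, -0.01]
[0.07, 0.05, 1.82, 0.0, -0.0, -0.01]
[0.07, 0.05, 1.82, 0.0, -0.0, -0.01]
```

Request:
drive_tool --plan '[[[0.1,0.1,2.0,0,0,-0.01,8.5],[0.1,0.1,2.0,0,0,-0.01,8.5],[0.1,0,2.0,0,0,-0.01,8.5],[0,0,2.0,0,0,-0.01,8.5],[0,0,1.1,0,0,0,8.5]]]'

```text
clock: 4.1
ee_pos: [0.4644, 0.224, 0.0058]
tool_rot: [-0.175, 0.985, -0.0, -0.001]
ft_force: [-0.5, -0.8, 0.2]
width: 0.0851
gripper_force: 0.0
```

Request:
drive_tool --plan '[[[0,0,0,0,0,0,3],[0,0,0,0,0,0,3],[0,0,0,0,0,0,3],[0,0,0,0,0,0,3],[0,0,0,0,0,0,3]]]' --force 50

```text
clock: 4.6
ee_pos: [0.4671, 0.2256, 0.0091]
tool_rot: [-0.176, 0.984, 0.0, 0.002]
ft_force: [-1.2, 0.2, 5.3]
width: 0.0453
gripper_force: 51.8
```

```bash
python3 - <<'E'
from h import *
s=telemetry.get_state();print(s["ee_pos"],s["tool_rot"],s["width"],s["gripper_force"],s["ft_force"])
b=cams.get_image("top");a=cams.get_image("scene")
A=cv2.resize(a["pixels"][110:240,270:450],None,fx=3,fy=3);B=cv2.resize(b["pixels"][160:290,170:350],None,fx=3,fy=3)
cv2.imwrite("pics/g1.png",np.vstack([A,B])[:,:,::-1][:,:] if 0 else cv2.resize(np.hstack([A,B]),(800,289))[:,:,::-1])
E
```

```text
[0.46710848 0.22557404 0.00912668] [-1.75644043e-01  9.84452363e-01  2.86915774e-04  1.62250346e-03] 0.04525313911674042 51.80388958633557 [-1.16926977  0.19404427  5.25694838]
```

View pics/g1.png

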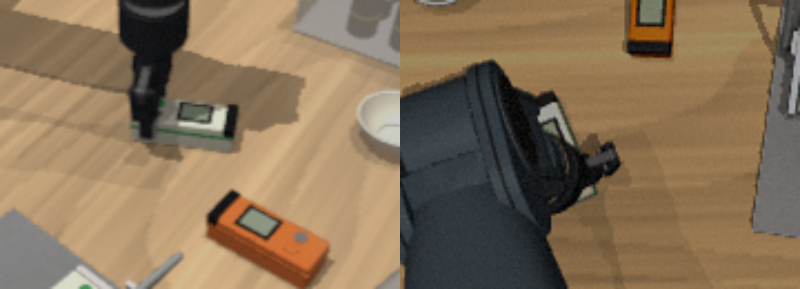

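The fingers hold the meter near its rear end, but their tips brush the bench (5 N upward). I'll regrasp slightly higher.

Request:
drive_tool --plan '[[[0,0,0,0,0,0,7],[0,0,-0.4,0,0,0,7],[0,0,-0.2,0,0,0,7],[0,0,0,0,0,0,7]]]'

```text
clock: 5.1
ee_pos: [0.4658, 0.2251, 0.0135]
tool_rot: [-0.176, 0.984, -0.0, 0.0]
ft_force: [0.2, -0.2, 0.2]
width: 0.0701
gripper_force: 0.0
```

Request:
drive_tool --plan '[[[0,0,0,0,0,0,3],[0,0,0,0,0,0,3],[0,0,0,0,0,0,3],[0,0,0,0,0,0,3],[0,0,0,0,0,0,3]]]' --force 60

```text
clock: 5.6
ee_pos: [0.466, 0.2252, 0.0136]
tool_rot: [-0.176, 0.984, 0.0, 0.0]
ft_force: [0.6, 1.1, 2.7]
width: 0.045
gripper_force: 61.6
```

Request:
drive_tool --plan '[[[0,0,-1,0,0,0,3],[0,0,-2,0,0,0,3],[0,0,-2,0,0,0,3],[0,0,0,0,0,0,3]]]'

```text
clock: 6.0
ee_pos: [0.4675, 0.2256, 0.066]
tool_rot: [-0.176, 0.984, 0.0, 0.002]
ft_force: [0.2, 0.5, -2.4]
width: 0.0449
gripper_force: 61.2
```

```bash
cat > look.py <<'E'
import sys
from h import *
np.set_printoptions(precision=4,suppress=True)
# fit held meter in the scene view (and top if visible), given guess x y yaw z; report in place frame
x,y,th,z=map(float,sys.argv[1:5])
for n in("scene","top"):
    im=cams.get_image(n); save(im,sys.argv[5]+n)
    c=[d for d in models.cut_out(im,"new_meter")]
    g=proj(im,[x,y,z+.018])[0]
    for nm in("new_meter","new_nose"):
        for d in models.landmark_of(im,nm)[:6]:
            if np.hypot(*(np.array(d["uv"])-g))<45: print(n,nm,np.round(d["uv"],1),round(d["conf"],2),back(im,d["uv"],z+(.018 if nm=="new_nose" else 0)))
    for d in c:
        if np.hypot(*(np.array(d["uv"])-g))<25: print(n,"mask",np.round(d["uv"],1),round(d["conf"],2),d["mask"].sum(),*fit([im],[d["mask"].astype(float)],[x,y,th],z))
E
python3 look.py .507 .241 .35 .05 h
python3 plan.py .4 .1 .12 2.968 6
```

```text
scene new_meter [353. 154.] 0.56 [0.4986 0.247  0.05  ]
scene new_nose [379.2 152. ] 0.94 [0.56   0.2705 0.068 ]
scene mask [359. 150.] 0.78 949 [0.5061 0.2459 0.4354] 0.2177028451001054
top new_meter [240.5 227.8] 0.65 [0.5007 0.2318 0.05  ]
top new_nose [227.9 204.3] 0.84 [0.5544 0.2577 0.068 ]
top mask [237.2 211.8] 0.91 366 [0.5118 0.2242 0.514 ] 2.117914925533055
t 6.4 [0.4648 0.2247 0.062 ] yaw -2.7884 F [ 1.1 -0.1 -2.2] w 0.0447 gf 61.197073459625244
[1.73, -1.58, -0.96, -0.0, -0.0, 0.09]
[1.59, -1.72, -0.96, -0.0, -0.0, 0.09]
[1.43, -1.86, -0.96, -0.0, -0.0, 0.09]
[1.26, -1.97, -0.96, -0.0, -0.0, 0.09]
[1.08, -2.08, -0.96, -0.0, -0.0, 0.09]
[0.9, -2.16, -0.97, -0.0, -0.0, 0.09]
```

View pics/hscene.png

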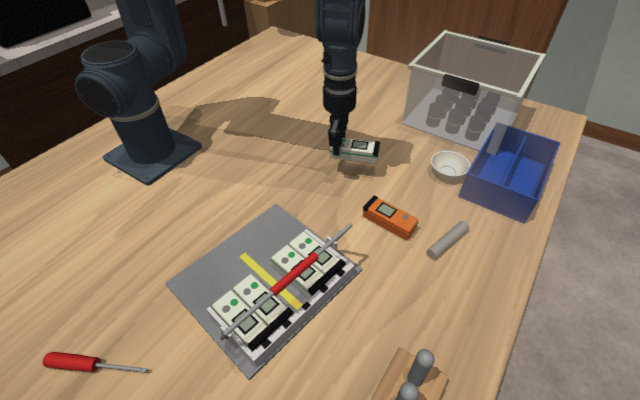

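Held level, with the nose about 100 mm ahead of the TCP. I'll carry it to above the apron.

```bash
python3 plan.py .4085 -.1198 .075 2.968 10
```

```text
t 6.4 [0.4648 0.2247 0.062 ] yaw -2.7884 F [ 1.1 -0.1 -2.2] w 0.0447 gf 61.197073459625244
[1.72, -3.04, -0.13, -0.0, -0.0, 0.05]
[1.56, -3.12, -0.13, -0.0, -0.0, 0.05]
[1.39, -3.2, -0.13, -0.0, -0.0, 0.05]
[1.22, -3.27, -0.13, -0.0, -0.0, 0.05]
[1.05, -3.33, -0.13, -0.0, -0.0, 0.05]
[0.87, -3.38, -0.13, -0.0, -0.0, 0.05]
[0.69, -3.42, -0.13, -0.0, -0.0, 0.05]
[0.51, -3.45, -0.13, -0.0, -0.0, 0.05]
[0.33, -3.48, -0.13, -0.0, -0.0, 0.05]
[0.14, -3.49, -0.13, -0.0, -0.0, 0.05]
```

Request:
drive_tool --plan '[[[1.7,-3.0,-0.2,0,0,0.05,3],[1.6,-3.1,-0.2,0,0,0.05,3],[1.4,-3.2,-0.2,0,0,0.05,3],[1.2,-3.3,-0.2,0,0,0.05,3],[1.0,-3.3,-0.1,0,0,0.05,3]]]'

```text
clock: 6.9
ee_pos: [0.4381, 0.0521, 0.0721]
tool_rot: [-0.051, 0.999, -0.0, -0.0]
ft_force: [1.0, 0.2, -2.4]
width: 0.045
gripper_force: 61.6
```

Request:
drive_tool --plan '[[[0.9,-3.4,-0.1,0,0,0.05,3],[0.7,-3.4,-0.1,0,0,0.05,3],[0.5,-3.5,-0.1,0,0,0.05,3],[0.3,-3.4,-0.1,0,0,0.05,3],[0.1,-3.4,0,0,0,0.05,3]]]'

```text
clock: 7.4
ee_pos: [0.4137, -0.1197, 0.0762]
tool_rot: [0.074, 0.997, -0.0, 0.0]
ft_force: [0.6, 1.0, -3.5]
width: 0.0448
gripper_force: 61.6
```

```bash
python3 plan.py .4085 -.1198 .032 2.968 4
```

```text
t 7.4 [ 0.4137 -0.1197  0.0762] yaw 2.9926 F [ 0.6  1.  -3.5] w 0.0448 gf 61.58297896385193
[0.13, -0.02, 1.11, -0.0, 0.0, 0.01]
[0.13, -0.02, 1.11, -0.0, 0.0, 0.01]
[0.13, -0.02, 1.11, -0.0, 0.0, 0.01]
[0.13, -0.02, 1.11, -0.0, 0.0, 0.01]
```

Request:
drive_tool --plan '[[[0.1,0,1.1,0,0,0.01,3],[0.1,0,1.1,0,0,0.01,3],[0.1,0,1.1,0,0,0,3],[0.1,0,1.1,0,0,0,3],[0,0,0,0,0,0,3]]]'

```text
clock: 7.9
ee_pos: [0.4081, -0.1158, 0.0296]
tool_rot: [0.082, 0.997, 0.001, -0.003]
ft_force: [-0.7, 0.7, -2.2]
width: 0.0449
gripper_force: 62.0
```

```bash
python3 plan.py .4085 -.1198 .0215 2.968 2; python3 look.py .448 -.1268 -.173 .0185 a
python3 - <<'E'
from h import *
a=cv2.imread("pics/ascene.png")[190:340,150:370];b=cv2.imread("pics/atop.png")[140:290,310:530]
cv2.imwrite("pics/a1.png",cv2.resize(np.vstack([a,b]),None,fx=2,fy=2,interpolation=cv2.INTER_CUBIC))
E
```

```text
t 7.9 [ 0.4081 -0.1158  0.0296] yaw 2.9767 F [-0.7  0.7 -2.2] w 0.0449 gf 61.95030927658081
[-0.05, -0.19, 0.4, 0.0, -0.0, 0.0]
[-0.05, -0.19, 0.4, 0.0, -0.0, 0.0]
scene new_meter [242.3 250.2] 0.9 [ 0.4444 -0.1212  0.0185]
scene new_nose [261.9 261.3] 0.56 [ 0.5075 -0.1279  0.0365]
scene mask [244.5 247.7] 0.97 1337 [ 0.4507 -0.1216 -0.156 ] 0.10469151011189816
top new_meter [397.2 243.1] 0.77 [ 0.4561 -0.1356  0.0185]
top new_nose [396.4 222. ] 0.86 [ 0.5044 -0.1339  0.0365]
top mask [390.6 231.4] 0.75 514 [ 0.4613 -0.1162 -0.341 ] 1.158960860608835
```

View pics/a1.png

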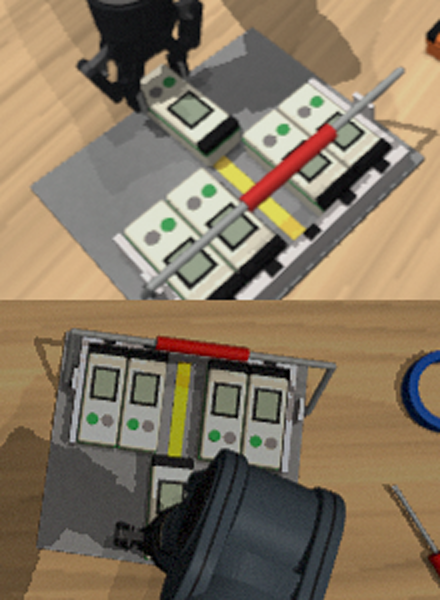

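The nose is in line with the strip but about 4 mm too far left (the top crop shows it left of the gap). I'll correct that and set it down.

Request:
drive_tool --plan '[[[0,-0.2,0.3,0,0,0.01,3],[0,-0.2,0.3,0,0,0,3],[0,0,0.2,0,0,0,3],[0,0,0,0,0,0,3]]]'

```text
clock: 8.7
ee_pos: [0.4091, -0.1215, 0.0237]
tool_rot: [0.088, 0.996, 0.0, -0.001]
ft_force: [-0.9, -0.5, -3.4]
width: 0.0451
gripper_force: 62.0
```

```bash
python3 plan.py .4085 -.1198 .0215 2.968 2; python3 look.py .448 -.1268 -.173 .009 b
python3 - <<'E'
from h import *
b=cv2.imread("pics/btop.png")[165:255,350:460];a=cv2.imread("pics/bscene.png")[220:310,190:300]
cv2.imwrite("pics/b1.png",cv2.resize(np.hstack([a,b]),None,fx=3.6,fy=3.6,interpolation=cv2.INTER_CUBIC))
E
```

```text
t 8.7 [ 0.4091 -0.1215  0.0237] yaw 2.9645 F [-0.9 -0.5 -3.4] w 0.0451 gf 62.01414942741394
[0.04, 0.08, 0.11, 0.0, -0.0, -0.0]
[0.04, 0.08, 0.11, 0.0, -0.0, -0.0]
scene new_meter [242.4 254.6] 0.56 [ 0.4464 -0.1255  0.009 ]
scene new_nose [261.5 265.4] 0.73 [ 0.5081 -0.1318  0.027 ]
scene mask [243.4 249.5] 0.75 1389 [ 0.4493 -0.126  -0.1659] 0.09321701322717714
top new_meter [396.3 248.3] 0.7 [ 0.4444 -0.1342  0.009 ]
top new_nose [397.4 218.5] 0.92 [ 0.5137 -0.1383  0.027 ]
top mask [396.2 232.4] 0.9 516 [ 0.47   -0.1257 -0.3027] 1.1096671226630186
```

View pics/b1.png

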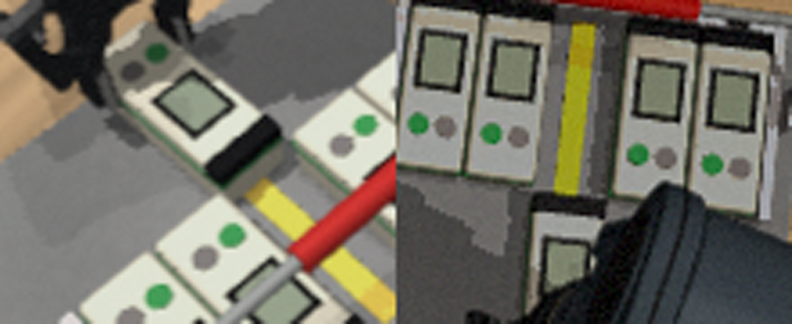

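```bash
cat > rect.py <<'E'
import sys
from h import *
O=np.array([.576,-.149]);TH=-.173
def rect(im,z,x0=-.1,x1=.0,w=.1,S=4000):
    # plane z in place frame: out cols: y from +w/2 (left) to -w/2, rows: x from x1 (top) to x0
    c,s=np.cos(TH),np.sin(TH); q=np.array([[x1,w/2],[x1,-w/2],[x0,-w/2],[x0,w/2]])
    X=np.c_[q@np.array([[c,s],[-s,c]])+O,np.full(4,z)]
    W,H=int(w*S),int((x1-x0)*S)
    M=cv2.getPerspectiveTransform(proj(im,X).astype(np.float32),np.float32([[0,0],[W,0],[W,H],[0,H]]))
    return cv2.warpPerspective(im["pixels"],M,(W,H),flags=cv2.INTER_CUBIC)
E
python3 - <<'E'
from rect import *
im=cams.get_image("top"); r=rect(im,.044)
for i in range(0,400,50): cv2.line(r,(i,0),(i,8),(255,0,0),1)
cv2.imwrite("pics/r1.png",cv2.resize(r,None,fx=1.5,fy=1.5)[:,:,::-1])
g=cv2.cvtColor(r,cv2.COLOR_RGB2GRAY).astype(int)
for x in(-30,-50,-68,-70,-72,-74,-78): 
    row=g[int((0-x)*4)-2:int((0-x)*4)+3].mean(0); print(x,[int(v) for v in row[60:340:8]])
E
```

```text
-30 [98, 112, 150, 162, 161, 133, 107, 108, 109, 111, 107, 106, 126, 147, 147, 145, 141, 143, 150, 137, 108, 111, 110, 85, 71, 70, 67, 57, 53, 38, 56, 119, 163, 159, 133]
-50 [158, 157, 158, 157, 162, 139, 106, 106, 110, 111, 113, 97, 115, 146, 144, 143, 146, 146, 148, 132, 108, 111, 116, 85, 71, 71, 66, 55, 54, 39, 57, 119, 158, 160, 157]
-68 [65, 75, 63, 63, 75, 61, 39, 30, 30, 32, 20, 22, 28, 37, 41, 32, 27, 30, 26, 22, 21, 26, 26, 20, 28, 27, 24, 24, 28, 49, 89, 95, 95, 94, 93]
-70 [70, 63, 60, 66, 63, 37, 14, 15, 28, 25, 20, 20, 21, 23, 20, 16, 19, 17, 21, 20, 16, 25, 13, 24, 30, 26, 18, 14, 25, 71, 102, 108, 108, 101, 95]
-72 [70, 70, 71, 77, 61, 27, 8, 21, 28, 27, 28, 25, 26, 30, 26, 30, 28, 25, 30, 26, 22, 24, 26, 29, 28, 28, 24, 17, 28, 73, 101, 111, 111, 107, 103]
-74 [73, 73, 75, 75, 58, 27, 5, 29, 28, 28, 26, 25, 28, 30, 32, 30, 27, 28, 25, 24, 26, 22, 29, 28, 19, 20, 28, 21, 24, 62, 99, 110, 109, 110, 104]
-78 [70, 70, 74, 70, 49, 20, 3, 17, 31, 34, 44, 57, 45, 60, 63, 72, 71, 61, 64, 54, 64, 80, 75, 87, 99, 92, 100, 82, 44, 82, 107, 101, 94, 71, 48]
```

View pics/r1.png

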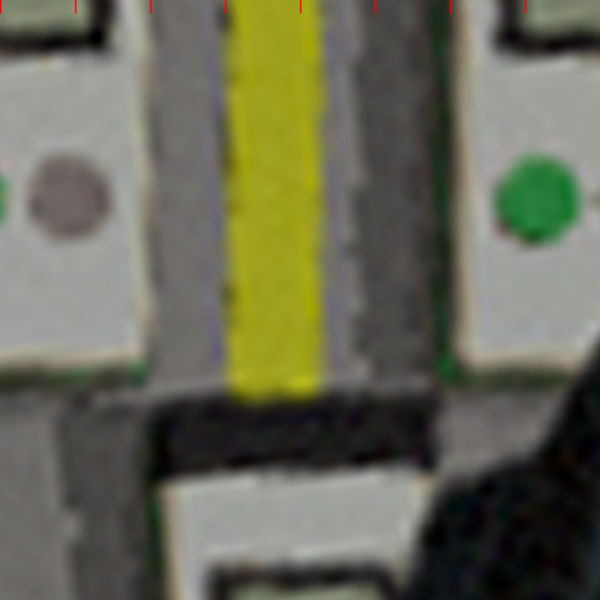

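Rectified view of the mouth: the gap's side walls are at about columns 148 and 448, and the new meter's nose spans about 156–434. That leaves roughly 1.3 mm on the left and 2.3 mm on the right, square, so I lower it and slide it in gently.

Request:
drive_tool --plan '[[[0,-0.05,0.1,0,0,0,3],[0,0,0.1,0,0,0,3],[0,0,0,0,0,0,3]]]'

```text
clock: 9.45
ee_pos: [0.4094, -0.1221, 0.0222]
tool_rot: [0.088, 0.996, 0.0, -0.0]
ft_force: [0.1, 0.0, -2.9]
width: 0.0452
gripper_force: 62.0
```

Request:
drive_tool --plan '[[[-0.5,0,0,0,0,0,3],[-0.5,0,0,0,0,0,3],[-0.5,0,0,0,0,0,3],[-0.5,0,0,0,0,0,3]]]'

```text
clock: 9.85
ee_pos: [0.4298, -0.1258, 0.0223]
tool_rot: [0.088, 0.996, -0.0, 0.0]
ft_force: [0.4, -0.6, -2.8]
width: 0.0451
gripper_force: 62.0
```

```bash
python3 plan.py .5 -.1359 .022 2.968 3; python3 - <<'E'
from rect import *
im=cams.get_image("top"); r=rect(im,.044,-.1,0)
cv2.imwrite("pics/r2.png",cv2.resize(r,None,fx=1.5,fy=1.5)[:,:,::-1])
E
```

```text
t 9.85 [ 0.4298 -0.1258  0.0223] yaw 2.9648 F [ 0.4 -0.6 -2.8] w 0.0451 gf 61.993775367736816
[-2.36, 0.08, 0.01, 0.0, 0.0, -0.0]
[-2.36, 0.08, 0.01, 0.0, 0.0, -0.0]
[-2.36, 0.08, 0.01, 0.0, 0.0, -0.0]
```

View pics/r2.png

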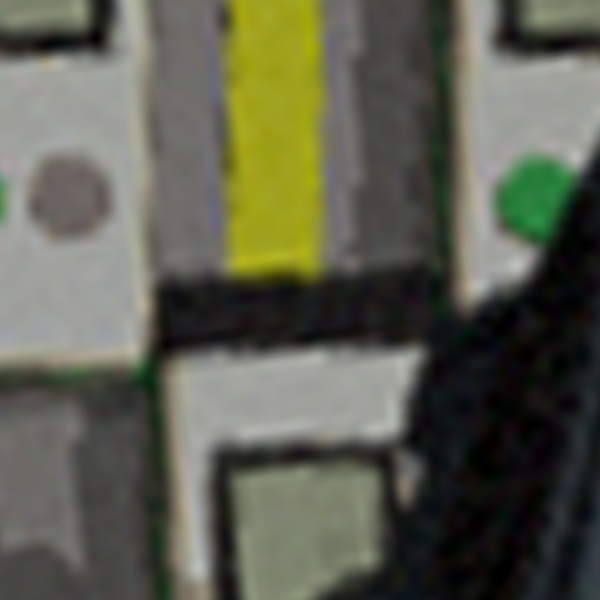

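The nose is 14 mm into the gap, with air on both sides and no side force. I'll let it down the last millimetre and keep sliding.

Request:
drive_tool --plan '[[[0,0,0.1,0,0,0,3],[-0.8,0,0,0,0,0,3],[-0.8,0,0,0,0,0,3],[-0.8,0,0,0,0,0,3],[-0.8,0,0,0,0,0,3]]]'

```text
clock: 10.4
ee_pos: [0.4615, -0.1315, 0.0216]
tool_rot: [0.088, 0.996, -0.0, 0.0]
ft_force: [-1.8, 0.0, 2.7]
width: 0.0448
gripper_force: 62.3
```

Request:
drive_tool --plan '[[[-0.8,0,0,0,0,0,3],[-0.8,0,0,0,0,0,3],[-0.8,0,0,0,0,0,3],[-0.8,0,0,0,0,0,3],[0,0,0,0,0,0,3]]]'

```text
clock: 10.9
ee_pos: [0.4945, -0.1375, 0.0215]
tool_rot: [0.088, 0.996, -0.0, 0.002]
ft_force: [2.3, -0.8, 0.1]
width: 0.0447
gripper_force: 62.4
```

```bash
python3 plan.py .5 -.1359 .022 2.968 3; python3 - <<'E'
from rect import *
im=cams.get_image("scene");save(im,"c"); r=rect(cams.get_image("top"),.044,-.1,.05)
cv2.imwrite("pics/c1.png",cv2.resize(np.hstack([r[:,:,::-1],cv2.resize(im["pixels"][200:350,190:340],(600,600))[:,:,::-1]]),(800,480)))
E
```

```text
t 10.9 [ 0.4945 -0.1375  0.0215] yaw 2.9651 F [ 2.3 -0.8  0.1] w 0.0447 gf 62.37484574317932
[-0.17, 0.08, -0.01, -0.0, 0.0, -0.0]
[-0.17, 0.08, -0.01, -0.0, 0.0, -0.0]
[-0.17, 0.08, -0.01, -0.0, 0.0, -0.0]
```

View pics/c1.png

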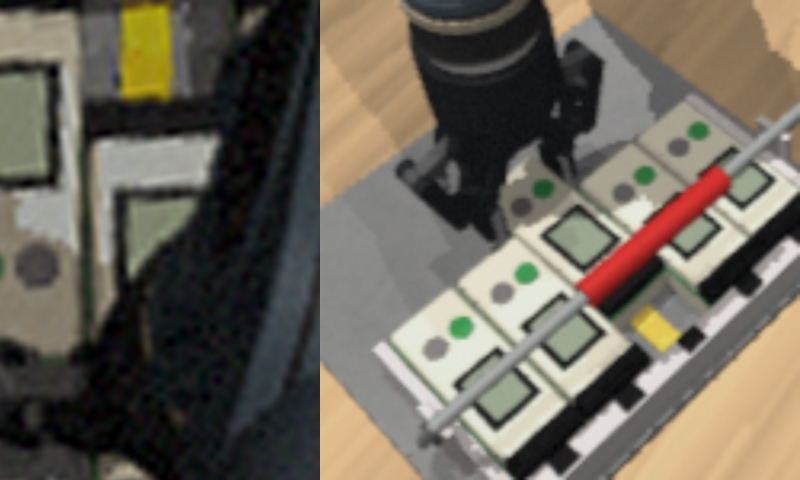

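The meter is about 78 mm in, with 43 mm still standing out, its neighbours undisturbed and the forces low. I'll release, back off, shut the fingers and push from behind.

Request:
drive_tool --plan '[[[0,0,0,0,0,0,6.5],[0,0,0,0,0,0,6.5],[0,0,0,0,0,0,6.5],[0,0,-2.5,0,0,0,6.5],[0,0,-3,0,0,0,6.5]]]'

```text
clock: 11.5
ee_pos: [0.4901, -0.1361, 0.0748]
tool_rot: [0.088, 0.996, 0.001, -0.002]
ft_force: [-0.3, 0.2, 0.6]
width: 0.065
gripper_force: 0.0
```

Request:
drive_tool --plan '[[[2.5,0,0,0,0,0,0],[2.5,0,0,0,0,0,0],[0,0,0,0,0,0,0],[0,0,0,0,0,0,0]]]' --force 30

```text
clock: 11.9
ee_pos: [0.4428, -0.1281, 0.0763]
tool_rot: [0.088, 0.996, -0.0, 0.0]
ft_force: [-0.2, 0.2, 0.7]
width: 0.0068
gripper_force: 0.0
```

```bash
python3 - <<'E'
from h import *
for X in(-.125,-.072): print(np.array([.576,-.149])+X*np.array([np.cos(.173),-np.sin(.173)]))
E
python3 plan.py .4528 -.1275 .022 2.968 3
```

```text
[ 0.4528659  -0.12748271]
[ 0.50507476 -0.13660604]
t 11.9 [ 0.4428 -0.1281  0.0763] yaw 2.9645 F [-0.2  0.2  0.7] w 0.0068 gf 0.0
[-0.32, 0.08, 1.81, 0.0, 0.0, -0.0]
[-0.32, 0.08, 1.81, 0.0, 0.0, -0.0]
[-0.32, 0.08, 1.81, 0.0, 0.0, -0.0]
```

Request:
drive_tool --plan '[[[0,0,2,0,0,0,0],[0,0,2,0,0,0,0],[0,0,1.2,0,0,0,0],[0,0,0,0,0,0,0]]]'

```text
clock: 12.3
ee_pos: [0.4417, -0.1275, 0.0221]
tool_rot: [0.088, 0.996, 0.001, -0.002]
ft_force: [-0.1, 1.5, -0.1]
width: -0.0
gripper_force: 0.0
```

Request:
drive_tool --plan '[[[-1,0,0,0,0,0,0],[-1,0,0,0,0,0,0],[-0.7,0,0,0,0,0,0],[-0.7,0,0,0,0,0,0],[-0.7,0,0,0,0,0,0]]]'

```text
clock: 12.8
ee_pos: [0.4839, -0.1353, 0.0246]
tool_rot: [0.088, 0.996, 0.0, -0.0]
ft_force: [-2.9, 0.4, 2.1]
width: 0.0003
gripper_force: 1.3
```

Request:
drive_tool --plan '[[[-0.5,0,0,0,0,0,0],[-0.5,0,0,0,0,0,0],[-0.4,0,0,0,0,0,0]]]'

```text
clock: 13.1
ee_pos: [0.4974, -0.1377, 0.0242]
tool_rot: [0.088, 0.996, 0.0, -0.0]
ft_force: [-3.4, 1.3, 2.8]
width: 0.0001
gripper_force: 1.3
```

```bash
python3 plan.py .505 -.1366 .024 2.968 3; python3 - <<'E'
from h import *
np.set_printoptions(precision=4,suppress=True)
for n in("scene","top"):
    im=cams.get_image(n); save(im,"d"+n)
    for nm in("new_meter","meter1"):
      for d in models.landmark_of(im,nm): print(n,nm,np.round(d["uv"],1),round(d["conf"],2),back(im,d["uv"],.008)[:2])
E
```

```text
t 13.1 [ 0.4974 -0.1377  0.0242] yaw 2.9649 F [-3.4  1.3  2.8] w 0.0001 gf 1.2571203312836587
[-0.24, 0.08, 0.01, 0.0, -0.0, -0.0]
[-0.24, 0.08, 0.01, 0.0, -0.0, -0.0]
[-0.24, 0.08, 0.01, 0.0, -0.0, -0.0]
scene new_meter [387.6 222.7] 0.66 [0.666  0.1244]
scene new_meter [278.4 291.9] 0.61 [ 0.5662 -0.153 ]
scene meter1 [244.3 324.9] 0.97 [ 0.5558 -0.2417]
scene meter1 [313.4 263.1] 0.7 [ 0.5858 -0.0594]
scene meter1 [301.9 274.8] 0.67 [ 0.5822 -0.0957]
scene meter1 [261.9 306.7] 0.6 [ 0.5594 -0.1955]
top new_meter [401.8 196. ] 0.83 [ 0.5707 -0.1555]
top new_meter [281.4 164.5] 0.7 [0.6601 0.1377]
top meter1 [378.8 193.7] 0.92 [ 0.5782 -0.0999]
top meter1 [361.5 193.5] 0.85 [ 0.5801 -0.0577]
```

Request:
drive_tool --plan '[[[-0.2,0,0,0,0,0,0],[-0.2,0,0,0,0,0,0],[-0.1,0,0,0,0,0,0]]]'

```text
clock: 13.7
ee_pos: [0.5018, -0.1387, 0.0243]
tool_rot: [0.088, 0.996, 0.0, -0.0]
ft_force: [-2.1, 0.3, 1.2]
width: -0.0002
gripper_force: 1.1
```

Request:
drive_tool --plan '[[[-0.1,0,0,0,0,0,0],[-0.1,0,0,0,0,0,0]]]'

```text
clock: 13.9
ee_pos: [0.5035, -0.1389, 0.0243]
tool_rot: [0.088, 0.996, 0.0, -0.001]
ft_force: [-4.4, -0.3, 2.2]
width: 0.0003
gripper_force: 2.1
```

Request:
drive_tool --plan '[[[-0.1,0,0,0,0,0,0],[-0.1,0,0,0,0,0,0]]]'

```text
clock: 14.1
ee_pos: [0.5035, -0.1389, 0.024]
tool_rot: [0.088, 0.996, 0.0, -0.003]
ft_force: [-9.8, 1.2, 6.1]
width: 0.0001
gripper_force: 4.6
```

Request:
drive_tool --plan '[[[-0.1,0,0,0,0,0,0],[-0.1,0,0,0,0,0,0]]]'

```text
clock: 14.3
ee_pos: [0.5035, -0.1388, 0.0238]
tool_rot: [0.088, 0.996, 0.0, -0.005]
ft_force: [-13.0, 1.9, 9.3]
width: -0.0
gripper_force: 6.7
```

It has stalled at 13 N where the back stop should be. I'll back off and check it is flush.

Request:
drive_tool --plan '[[[0.6,0,0,0,0,0,0],[2,0,0,0,0,0,0],[2,0,-3,0,0,0,0],[4,0,-3,0,0,0,0],[4,0,-3,0,0,0,0]]]'

```text
clock: 14.8
ee_pos: [0.3838, -0.1176, 0.1153]
tool_rot: [0.088, 0.996, -0.0, 0.001]
ft_force: [-0.0, -0.0, 1.3]
width: -0.0
gripper_force: 0.0
```

Request:
drive_tool --plan '[[[0,-4,-3,0,0,0,0],[0,-4,-2,0,0,0,0],[0,-4,0,0,0,0,0],[0,-4,0,0,0,0,0]]]'

```text
clock: 15.2
ee_pos: [0.3568, -0.2778, 0.1663]
tool_rot: [0.088, 0.996, -0.002, 0.003]
ft_force: [0.7, 0.3, 0.5]
width: -0.0
gripper_force: 0.0
```

```bash
python3 - <<'E'
from rect import *
t=cams.get_image("top");s=cams.get_image("scene");save(t,"et");save(s,"es")
r=rect(t,.044,-.1,.09,.26,1500); q=s["pixels"][205:365,190:370]
q=cv2.resize(q,None,fx=2.2,fy=2.2,interpolation=cv2.INTER_CUBIC); h=max(len(r),len(q)); pad=lambda i:np.pad(i,((0,h-len(i)),(0,0),(0,0)))
o=np.hstack([pad(r),pad(q)]); print(o.shape,telemetry.get_state()["ee_pos"]); cv2.imwrite("pics/e1.png",o[:,:,::-1])
E
```

```text
(352, 786, 3) [ 0.35589789 -0.27997608  0.16485609]
```

View pics/e1.png

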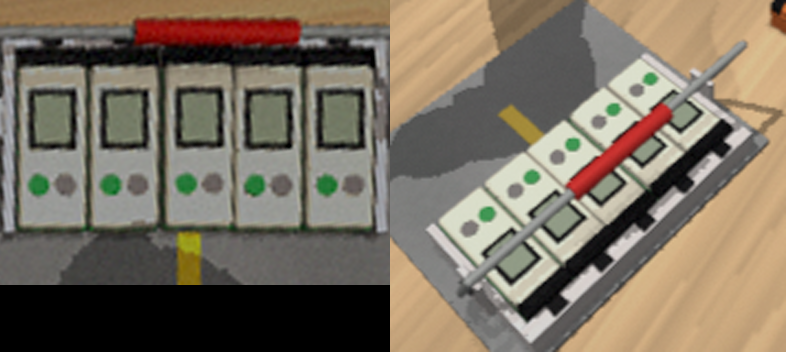

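All five fronts line up (row ~229, displays at rows 88–147) and the neighbours have not moved. Next is the bar: I go over it and come down behind it.

```bash
python3 plan.py .6646 -.1645 .22 2.968 9
```

```text
t 15.3 [ 0.3559 -0.28    0.1649] yaw 2.9592 F [0.5 0.6 0.8] w -0.0003 gf 0.0
[-3.14, 1.88, -0.61, -0.0, 0.0, -0.0]
[-3.14, 1.88, -0.61, -0.0, 0.0, -0.0]
[-3.15, 1.88, -0.61, -0.0, 0.0, -0.0]
[-3.15, 1.87, -0.61, -0.0, 0.0, -0.0]
[-3.15, 1.87, -0.61, -0.0, 0.0, -0.0]
[-3.15, 1.87, -0.61, -0.0, 0.0, -0.0]
[-3.15, 1.86, -0.61, -0.0, 0.0, -0.0]
[-3.15, 1.86, -0.61, -0.0, 0.0, -0.0]
[-3.16, 1.86, -0.61, -0.0, 0.0, -0.0]
```

Request:
drive_tool --plan '[[[-1,1.9,-2,0,0,0,0],[-3,1.9,-2,0,0,0,0],[-3.2,1.9,-1.5,0,0,0,0],[-3.2,1.9,0,0,0,0,0],[-3.2,1.9,0,0,0,0,0]]]'

```text
clock: 15.8
ee_pos: [0.5089, -0.2044, 0.2205]
tool_rot: [0.088, 0.996, -0.0, 0.002]
ft_force: [0.1, -0.7, -0.1]
width: -0.0001
gripper_force: 0.0
```

Request:
drive_tool --plan '[[[-3.2,1.9,0,0,0,0,0],[-3.2,1.9,0,0,0,0,0],[-3.2,1.9,0,0,0,0,0],[-3.2,1.5,0,0,0,0,0],[-2,0,0,0,0,0,0]]]'

```text
clock: 16.3
ee_pos: [0.6676, -0.1573, 0.2185]
tool_rot: [0.086, 0.996, 0.001, 0.001]
ft_force: [-0.2, -1.2, -0.2]
width: -0.0001
gripper_force: 0.0
```

```bash
python3 plan.py .6646 -.1645 .112 2.968 4
```

```text
t 16.3 [ 0.6676 -0.1573  0.2185] yaw 2.9686 F [-0.2 -1.2 -0.2] w -0.0001 gf 0.0
[0.05, -0.2, 2.66, 0.0, 0.0, 0.0]
[0.05, -0.19, 2.66, 0.0, 0.0, 0.0]
[0.04, -0.19, 2.66, 0.0, 0.0, 0.0]
[0.04, -0.19, 2.66, 0.0, 0.0, 0.0]
```

Request:
drive_tool --plan '[[[0,-0.2,2.6,0,0,0,0],[0,-0.2,2.6,0,0,0,0],[0,-0.2,2.7,0,0,0,0],[0,0,2.7,0,0,0,0],[0,0,0,0,0,0,0]]]'

```text
clock: 16.8
ee_pos: [0.6608, -0.1644, 0.1072]
tool_rot: [0.088, 0.996, 0.002, -0.005]
ft_force: [-0.5, 0.1, -1.6]
width: -0.0
gripper_force: 0.0
```

Request:
drive_tool --plan '[[[1,0,0,0,0,0,0],[0.7,0,0,0,0,0,0],[0.7,0,0,0,0,0,0],[0.7,0,0,0,0,0,0],[0.7,0,0,0,0,0,0]]]'

```text
clock: 17.3
ee_pos: [0.6279, -0.1603, 0.1156]
tool_rot: [0.088, 0.996, -0.001, 0.003]
ft_force: [2.3, -1.1, 1.5]
width: -0.0
gripper_force: 1.4
```

Request:
drive_tool --plan '[[[0.7,0,0,0,0,0,0],[0.7,0,0,0,0,0,0],[0.7,0,0,0,0,0,0],[0.6,0,0,0,0,0,0],[0.6,0,0,0,0,0,0]]]'

```text
clock: 17.8
ee_pos: [0.5925, -0.1538, 0.1127]
tool_rot: [0.088, 0.996, 0.0, -0.001]
ft_force: [0.1, -0.6, -0.2]
width: -0.0001
gripper_force: 0.3
```

```bash
cat > bail.py <<'E'
from h import *
np.set_printoptions(precision=4,suppress=True)
s=telemetry.get_state(); print(s["clock"],s["ee_pos"],s["ft_force"])
a=cams.get_image("scene");b=cams.get_image("top")
A=[(d["uv"],round(d["conf"],2)) for d in models.landmark_of(a,"bail_grip")][:2];B=[(d["uv"],round(d["conf"],2)) for d in models.landmark_of(b,"bail_grip")][:2]
c,q=np.cos(-.173),np.sin(-.173)
print(A,B)
if A and B:
    X=tri(a,A[0][0],b,B[0][0]); d=X[:2]-[.576,-.149]; print(X,"place",c*d[0]+q*d[1],-q*d[0]+c*d[1])
for th in(0,.3,.6,1.,1.5,1.8,2.25):
    f=th-.2347; x=.01-.086*np.cos(f); z=.05+.086*np.sin(f); W=[.576+c*x,-.149+q*x,z]; print(th,proj(a,W).round(1),proj(b,W).round(1))
E
python3 bail.py
```

```text
17.8 [ 0.5925 -0.1538  0.1127] [ 0.0943 -0.5782 -0.1899]
[([262.0, 309.1], 0.24)] [([410.2, 186.4], 0.65)]
[ 0.582  -0.1873  0.0183] place 0.01250339660602066 -0.036717589119739505
0 [[258.1 265.1]] [[397.  222.7]]
0.3 [[255.6 257.3]] [[398.7 222.4]]
0.6 [[255.5 251.5]] [[400.8 218.7]]
1.0 [[259.6 248. ]] [[403.9 208.9]]
1.5 [[271.  251.9]] [[407.5 191. ]]
1.8 [[280.5 258.9]] [[409.1 179.3]]
2.25 [[295.9 274.4]] [[410.2 163.5]]
```

The top view puts the bar at about 1.6 rad, past the dead point. I'll lift clear and let it fall.

Request:
drive_tool --plan '[[[-1,0,0,0,0,0,0],[-1,0,-2,0,0,0,0],[0,0,-4,0,0,0,0],[0,0,-3,0,0,0,0],[0,0,-3,0,0,0,0]]]'

```text
clock: 18.5
ee_pos: [0.6136, -0.1575, 0.2343]
tool_rot: [0.088, 0.996, 0.0, -0.0]
ft_force: [-0.2, -0.6, 1.0]
width: 0.0001
gripper_force: 0.0
```

Request:
drive_tool --plan '[[[0,-4,0,0,0,0,0],[0,-4,0,0,0,0,0],[0,-4,0,0,0,0,0],[0,-4,0,0,0,0,0],[0,-4,0,0,0,0,0]]]'

```text
clock: 19.0
ee_pos: [0.5779, -0.3558, 0.2329]
tool_rot: [0.088, 0.996, 0.0, -0.0]
ft_force: [0.8, 0.2, -0.2]
width: 0.0005
gripper_force: 0.0
```

Request:
drive_tool --plan '[[[0,-2,0,0,0,0,0],[0,0,0,0,0,0,0],[0,0,0,0,0,0,0],[0,0,0,0,0,0,0],[0,0,0,0,0,0,0]]]'

```text
clock: 19.5
ee_pos: [0.5753, -0.3727, 0.2336]
tool_rot: [0.087, 0.996, 0.0, 0.0]
ft_force: [0.2, 0.1, -0.1]
width: -0.0002
gripper_force: 0.0
```

Request:
drive_tool --plan '[[[0,0,0,0,0,0,0],[0,0,0,0,0,0,0],[0,0,0,0,0,0,0],[0,0,0,0,0,0,0],[0,0,0,0,0,0,0]]]'

```text
clock: 20.0
ee_pos: [0.5748, -0.3741, 0.2333]
tool_rot: [0.088, 0.996, 0.0, 0.0]
ft_force: [0.2, -0.5, 0.6]
width: -0.0002
gripper_force: 0.0
```

```bash
python3 bail.py; python3 - <<'E'
from h import *
for n,bx in(("scene",(150,200,400,380)),("top",(320,140,490,290))):
    im=cams.get_image(n); save(im,"f"+n); h=cv2.cvtColor(im["pixels"],cv2.COLOR_RGB2HSV)
    m=(cv2.inRange(h,(0,170,90),(6,255,255))|cv2.inRange(h,(174,170,90),(180,255,255))); 
    x0,y0,x1,y1=bx; ys,xs=np.nonzero(m[y0:y1,x0:x1]); print(n,len(xs),xs.mean()+x0,ys.mean()+y0)
    for nm in("new_meter","meter1"):
      print(nm,[(np.round(d["uv"],1),back(im,d["uv"],.008)[:2].round(4)) for d in models.landmark_of(im,nm)])
E
```

```text
20.0 [ 0.5748 -0.3741  0.2333] [ 0.1652 -0.5236  0.5719]
[([255.0, 264.5], 0.97)] [([398.5, 222.2], 0.94)]
[ 0.5026 -0.1399  0.0368] place -0.0738396238564448 -0.0037028241402970903
0 [[258.1 265.1]] [[397.  222.7]]
0.3 [[255.6 257.3]] [[398.7 222.4]]
0.6 [[255.5 251.5]] [[400.8 218.7]]
1.0 [[259.6 248. ]] [[403.9 208.9]]
1.5 [[271.  251.9]] [[407.5 191. ]]
1.8 [[280.5 258.9]] [[409.1 179.3]]
2.25 [[295.9 274.4]] [[410.2 163.5]]
scene 288 256.5625 263.6041666666667
new_meter [(array([386.4, 220. ]), array([0.6599, 0.1301])), (array([281.2, 292.6]), array([ 0.5718, -0.1512])), (array([263.3, 307.7]), array([ 0.563 , -0.1956]))]
meter1 [(array([297.1, 275.1]), array([ 0.5744, -0.1017])), (array([314.4, 263.7]), array([ 0.5884, -0.0595])), (array([263.4, 308.6]), array([ 0.5644, -0.1969])), (array([243.7, 324.3]), array([ 0.554 , -0.2414]))]
top 225 399.0311111111111 223.5288888888889
new_meter [(array([284. , 161.9]), array([0.6665, 0.1311])), (array([401.7, 190.4]), array([ 0.5846, -0.1561]))]
meter1 [(array([441.4, 202.6]), array([ 0.5513, -0.25  ])), (array([382.7, 192.7]), array([ 0.5804, -0.1095])), (array([362.6, 189.6]), array([ 0.5897, -0.0609]))]
```

Request:
drive_tool --plan '[[[0,0,0,0,0,0,0],[0,0,0,0,0,0,0],[0,0,0,0,0,0,0],[0,0,0,0,0,0,0],[0,0,0,0,0,0,0]]]'

```text
clock: 21.0
ee_pos: [0.5748, -0.3741, 0.2333]
tool_rot: [0.088, 0.996, -0.0, -0.0]
ft_force: [-0.1, 0.1, 0.4]
width: -0.0
gripper_force: 0.0
```

```bash
python3 - <<'E'
from h import *
c,q=np.cos(-.173),np.sin(-.173)
for n,bx in(("scene",(150,200,400,380)),("top",(320,140,490,290))):
    im=cams.get_image(n); h=cv2.cvtColor(im["pixels"],cv2.COLOR_RGB2HSV)
    m=(cv2.inRange(h,(0,170,90),(6,255,255))|cv2.inRange(h,(174,170,90),(180,255,255))); 
    x0,y0,x1,y1=bx; ys,xs=np.nonzero(m[y0:y1,x0:x1]); print(n,len(xs),xs.mean()+x0,ys.mean()+y0)
    # bar ends' profile: projected grip outline top edge
    for th in(0,.05,.1,.2):
        f=th-.2347; x=.01-.086*np.cos(f); z=.05+.086*np.sin(f)
        t=np.linspace(0,6.28,24); P3=np.array([[.576+c*(x+.008*np.cos(k))-q*y,-.149+q*(x+.008*np.cos(k))+c*y,z+.008*np.sin(k)] for k in t for y in(-.05,.05)])
        M=np.zeros((400,640),np.uint8); cv2.fillConvexPoly(M,cv2.convexHull(proj(im,P3).round().astype(np.int32)),1); yy,xx=np.nonzero(M); print(th,len(xx),xx.mean(),yy.mean())
E
```

```text
scene 287 256.5644599303136 263.588850174216
0 442 257.5542986425339 265.47511312217193
0.05 467 256.91006423982867 264.30406852248393
0.1 486 256.4753086419753 262.559670781893
0.2 501 255.32335329341316 260.39121756487026
top 227 398.99118942731275 223.54625550660793
0 362 397.121546961326 222.52762430939225
0.05 336 397.9702380952381 222.8125
0.1 322 397.95652173913044 223.01242236024845
0.2 364 398.1208791208791 222.53296703296704
```

The bar is still, at the shut position within measurement error, and the arm is clear. I'm handing in.

```bash
python3 -c "
from workcell import order; print(order.job_done())"
```

```text
the job is handed in; nothing more can be done
None
```

The meter is fully home and flush with its neighbours, the four other meters look unmoved, the bar is shut in front of the row within camera accuracy, and the job was handed in at about 21 s of the 64 s allowed.

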